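# Close up the speaker-unit tray under a toppled solvent bottle

## Robot

A 6-joint arm with a two-finger parallel gripper is mounted at the origin on the work surface. World frame = base frame: x ahead of the robot, y to its left, z up, the work surface at z = 0. Lengths are in m, angles in rad, forces in N, time in s.
With the tool pointing down it reaches from about 0.3 to 0.775 m from the base axis. Payload 14.6 kg.
Tool frame: the origin (TCP) lies at the very end of the fingers, on their centre line; the grasp point (between the pads) lies 19 mm behind it; z points along the fingers, y is the line along which they close (so a half turn about z gives the same grasp; the last joint's range is limited). The gripper opens to 94 mm and grips with 3 to 60 N. Pads are 16 mm wide; open, the fingers measure 119 mm over their backs; the gripper's body (75 mm by 177 mm) begins 78 mm behind the grasp point.
Start: joints at [1.098, 0.3, 1.521, -0, 1.321, -0.067], TCP at [0.217, 0.505, 0.205] pointing down, gripper open.
Joint ranges: [-3.03, 3.03], [-0.79, 2.21], [0.23, 2.52], [-1.04, 4.18], [0, 3.07], [-2.55, 2.55]. Speed limits (rad/s): [2.22, 2.22, 2.57, 3.14, 3.14, 3.14].

## Interface

Orientations are given as [roll, pitch, yaw] about the fixed x, y, z axes, in that order (R = Rz(yaw) Ry(pitch) Rx(roll)).
In Python, from station import ctrl gives the robot as it stands.
- The arm moves only by the tool move_arm, never from a script. Its argument "increments" is a list of rows, each a list of 7 numbers: the opening, from 0 (shut) to 1 (fully open), then the shift along the tool's x, y, z in units of 50 mm (1.0 is 50 mm), then the turn, a rotation vector about the tool's x, y, z in rad. In form: [[claw, tx, ty, tz, rx, ry, rz], ...]. A call has 1 to 20 rows; each row shifts and turns the commanded pose from where the row before left it, along the tool's axes as they then stand; what a row does not reach is not made up. A row lasts 1/10 s, in which the tool goes at most 50 mm and 8.59 degrees, less where a joint would pass 70% of its speed; a pose out of reach is approached as far as the arm can. A call is refused whole if a number of a shift passes 1 or a number of a turn 0.15, either way. A call with a gripper value outside its range is refused whole. The fingers move at their own pace and stop on an object; "force" is the grip in N (left out, the last holds). Time passes only in rows, so rows that do not move let the fingers close. It gives the time, the measured TCP pose, the force, the opening and the grip force at its end, in the units of the state.
- ctrl.get_obs(): the state, without advancing time (a new reading comes with each control period).
- ctrl.camera(name): name is "scene" or "top"; returns a dict with "color" (400x640x3 uint8, blue, green, red), "K" (3x3 intrinsics, pixels), "pose" (4x4, takes a point from camera to world coordinates). Camera axes: x right, y down, z forward; pixel columns grow to the right and rows downward; lengths in m; the calibration is good to about 2 mm. A picture is of the moment at which its call begins. There is no depth.
- ctrl.hand_in(): hands the job in; it is judged then, once.
Trained networks look in a picture, given as the dict that the camera call returned (one of the last four; its "shot" number tells which), for a name from the list of things; names that differ only in an ending like _2 or _b are one class to them, and where a whole thing is asked for, a point or a joint stands for the part that bears it (a point fixed in the world has none). Each returns a list of dicts, best first, with "conf" (0 to 1); they miss things now and then, are a little off and sometimes report something else, mostly with a low value. They report only what shows in the picture. A call takes as long as a camera call. They do not tell look-alikes from the thing itself.
- ctrl.cut_out(name, picture): "mask" (400x640 bool, what is visible of it) and "centre" ([row, column] in pixels, amid what is visible of it).
The state is a dict: "time_s": time; "qpos": joint angles; "joint_vel": joint speeds; "tau": joint torques, N m; "ee_pos": TCP position; "eef_rot": TCP orientation; "force": force on the tool from outside, world axes, zero at the start; "moment": the same for the moment, N m; "grip_width": finger opening in m; "grip_force": force on a finger pad.
Only numpy, scipy, OpenCV 4.12 (cv2) and the standard library are available. Lean on these libraries where they do the work, as an engineer would, in place of code of your own. Each camera call takes 0.05 s, during which the arm holds its last target. There are 200 camera calls.

## Task

Close up the tray of speaker units: first lift the toppled solvent bottle off the tray and stand it upright on its round steel drip plate, then set the stray black speaker unit flat, face up, in the tray's empty bay, and last slide the blue cover fully shut. Do not start closing the cover while the bottle still lies there, do not let the bottle fall on to the bench, and leave the other things on the bench where they are.

Things in the scene. Friction and masses are not known exactly. Their poses are not given: they have to be found in the camera images.
- tray: fixed grey tray, 86 (x) x 340 (y) mm, walls 10 mm thick, 40 mm high. Origin: on the bench under the centre of its compartment (inside 66 x 160 mm, y -80 to +80). A cross wall at y = +7 divides it: fixed speaker units fill the +y part; the -y part (y -80 to +5) is the empty bay, its white foam floor 18 mm above the bench. The rails run on to y = +250, where the open cover is parked
- bay (a point): the centre of the empty bay's foam floor, 18 mm above the bench; the bay measures 66 (x) x 85 (y) mm and its outer walls rise 22 mm above this point. Axes as the tray's: the cover shuts towards -y
- cover (a joint): slide of the flat blue cover (102 x 180 x 6 mm, underside 41 mm and top 47 mm above the bench) along the tray's y: 0 = fully shut at its stop, over the whole compartment; 0.16 m = fully open. It starts 0.135 to 0.16 open. Stays where left, slides with about 2 N
- cover_grip (a point): middle of the top face of the cover's yellow grip bar, 73 mm above the bench. The bar is 60 (tray x) x 14 (tray y) x 26 mm tall, standing on the cover's top (47 mm above the bench). Moves with the cover; axes as the tray's
- bottle: white solvent bottle with an orange band: square body 42 x 42 x 96 mm, then a steel neck 20 mm wide and pump disc 26 mm wide, 114 mm tall in all, about 0.2 kg. Origin: centre of its base; z points from base to pump. Starts lying across the compartment on the two wall tops (underside 40 mm above the bench), pump roughly towards the robot
- dish: round flat steel drip plate fixed to the bench, 110 mm across and 6 mm high. Origin: centre of its underside
- unit: loose speaker unit: black cylinder 30 mm across and 20 mm tall with a metal face on top, 40 g. Origin: centre of its underside; z is its axis. Starts standing on the bench beside the tray
- reel: bystander: copper-coloured spool 60 mm across and 47 mm tall, standing. Origin: centre of its underside
- jar: bystander: amber jar with a red cap, 54 mm across and 80 mm tall, standing. Origin: centre of its underside
- cup: bystander: white cup 60 mm across and 60 mm tall, standing. Origin: centre of its underside
- driver: bystander: screwdriver 160 mm long, lying beyond the tray
- pot: bystander: small blue pot with a white cap, 44 mm across and 50 mm tall. Origin: centre of its underside
- tin: bystander: flat aluminium tin 56 mm across and 22 mm tall. Origin: centre of its underside
- foam: fixed white foam tray of other speaker units, 150 x 170 x 37 mm, left of the work area. Origin: centre of its underside
- stand: fixed soldering-iron stand with a blue-handled iron, base 100 x 75 mm, about 150 mm long and 140 mm tall in all, right of the work area. Origin: centre of its base
Mind the look-alikes: they are no part of the job. Of the things like the bottle, leave any that is green; of the rest the smaller one is meant.

How it is judged:
By the outcome, as a careful person would: the job done as asked, in the order asked, and still so for the second after the job is handed in, with the robot touching nothing.
It also fails if it takes over 62 s, if anything falls off the work surface, if the arm or the gripper's body presses on something with over 40 N, if the wrist force passes 120 N, or if a joint passes its speed limit or range.

## Working session

There is one attempt and no reset: what is moved stays moved. The work goes in short steps, Python scripts to look and compute and a tool call to move; the robot and the scene stay as the last step left them, time stands still between calls to the robot, and variables do not carry over. Pictures are saved under pics/ and viewed, at most 10 in all, crops included, and the job is handed in when it is done.

Besides the shell and the picture viewer there is one more tool, called by a JSON object that holds its "fn" and its "kwargs". move_arm: Moves the arm, as the interface text tells. Its arguments: {"type":"object","properties":{"increments":{"type":"array","items":{"type":"array","items":{"type":"number"}}},"force":{"type":"number"}},"required":["increments"]}

```bash
ls; mkdir -p pics
cat > h.py <<'E'
import numpy as np, cv2
from station import ctrl
def pix2w(p,rc,z):
    K=p["K"];T=p["pose"];d=T[:3,:3]@np.linalg.inv(K)@np.array([rc[1],rc[0],1.]);o=T[:3,3]
    return o+d*(z-o[2])/d[2]
def w2pix(p,w):
    T=np.linalg.inv(p["pose"]);c=T[:3,:3]@np.array(w)+T[:3,3];u=p["K"]@c
    return u[:2]/u[2]
E
python3 - <<'E'
from h import *
o=ctrl.get_obs();print(o["time_s"],o["ee_pos"],o["eef_rot"])
for n in ["top","scene"]:
    p=ctrl.camera(n);cv2.imwrite(f"pics/{n}0.png",p["color"])
    print(n,p["pose"].round(3).tolist(),p["K"][0,0])
    for k,z in [("tray",.04),("cover",.047),("cover_grip",.073),("bottle",.082),("dish",.006),("unit",.02),("reel",.047),("jar",.08),("cup",.06),("pot",.05),("tin",.022),("driver",.01)]:
        for r in ctrl.cut_out(k,p)[:4]:
            print(k,round(r["conf"],2),np.round(r["centre"]).tolist(),int(r["mask"].sum()),pix2w(p,r["centre"],z)[:2].round(3).tolist())
E
```

```text
pics
0.0 [0.2170233  0.50509038 0.20488281] [-3.14044729e+00 -7.38200116e-05  2.73574538e+00]
top [[-0.007, -0.984, 0.178, 0.226], [-1.0, 0.005, -0.01, -0.004], [0.009, -0.178, -0.984, 1.462], [0.0, 0.0, 0.0, 1.0]] 468.00083524927095
tray 0.87 [154.0, 329.0] 2971 [0.609, -0.031]
cover 0.83 [153.0, 320.0] 1890 [0.611, -0.002]
cover 0.22 [201.0, 192.0] 278 [0.459, 0.39]
cover 0.18 [102.0, 395.0] 156 [0.778, -0.244]
cover_grip 0.6 [153.0, 318.0] 1879 [0.604, 0.002]
bottle 0.71 [147.0, 370.0] 519 [0.617, -0.154]
bottle 0.7 [110.0, 300.0] 516 [0.736, 0.06]
bottle 0.58 [274.0, 415.0] 1155 [0.236, -0.278]
dish 0.61 [204.0, 396.0] 967 [0.455, -0.243]
unit 0.42 [179.0, 222.0] 100 [0.533, 0.307]
reel 0.68 [217.0, 244.0] 349 [0.41, 0.23]
jar 0.77 [210.0, 318.0] 276 [0.424, 0.005]
cup 0.65 [215.0, 243.0] 309 [0.414, 0.231]
cup 0.58 [169.0, 429.0] 336 [0.554, -0.339]
cup 0.46 [150.0, 331.0] 2961 [0.615, -0.038]
pot 0.75 [154.0, 447.0] 202 [0.603, -0.4]
driver 0.71 [100.0, 395.0] 204 [0.797, -0.248]
scene [[-0.183, 0.49, -0.852, 1.362], [0.983, 0.109, -0.149, 0.139], [0.02, -0.865, -0.502, 0.608], [0.0, 0.0, 0.0, 1.0]] 382.58264620800077
tray 0.63 [250.0, 301.0] 4342 [0.647, -0.017]
cover 0.72 [245.0, 312.0] 2241 [0.63, 0.008]
cover 0.61 [228.0, 250.0] 871 [0.594, -0.162]
cover_grip 0.78 [242.0, 312.0] 2192 [0.653, 0.012]
bottle 0.9 [226.0, 252.0] 821 [0.633, -0.141]
bottle 0.71 [294.0, 328.0] 1245 [0.822, 0.075]
dish 0.63 [211.0, 242.0] 516 [0.462, -0.236]
reel 0.96 [220.0, 405.0] 467 [0.471, 0.231]
jar 0.56 [202.0, 322.0] 507 [0.481, 0.005]
cup 0.73 [215.0, 185.0] 525 [0.592, -0.34]
pot 0.65 [288.0, 502.0] 4211 [0.699, 0.427]
pot 0.58 [228.0, 157.0] 378 [0.649, -0.389]
tin 0.69 [248.0, 300.0] 4302 [0.619, -0.025]
tin 0.6 [235.0, 468.0] 335 [0.472, 0.397]
driver 0.84 [283.0, 190.0] 509 [0.777, -0.242]
```

Run:
```python
import cv2
t=cv2.imread("pics/top0.png");s=cv2.imread("pics/scene0.png")
cv2.imwrite("pics/topc.png",cv2.resize(t[80:300,180:480],None,fx=2.66,fy=2.66,interpolation=2))
cv2.imwrite("pics/scc.png",cv2.resize(s[160:340,130:430],None,fx=2.66,fy=2.66,interpolation=2))
```

```text
(no output)
```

View pics/topc.png

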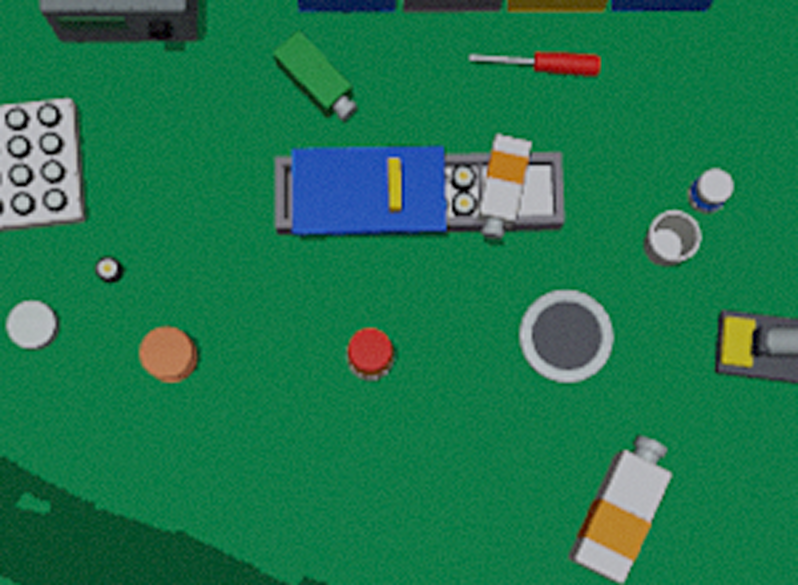

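View pics/scc.png

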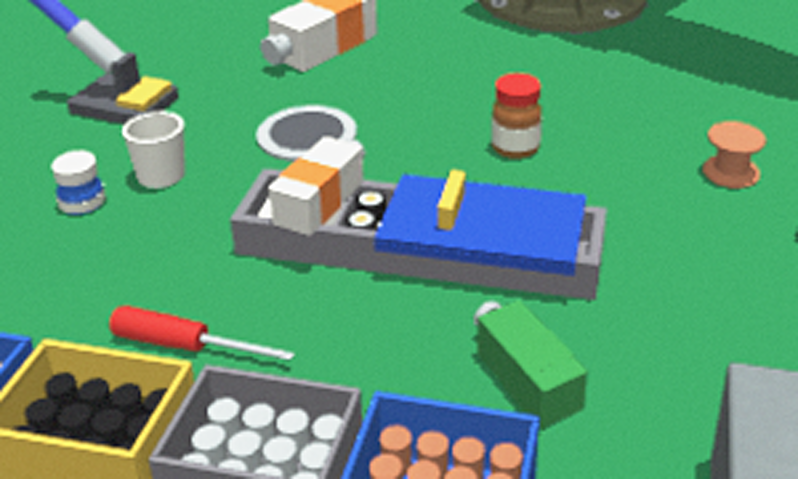

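Bottle-like things: green one at top-view (110,300), a large white one at (274,415), and a small white and orange one lying on the tray at (147,370). The meant one is the small white one: it is not green, it is the smaller of the other two, and it lies across the tray, as the crop confirms. The stray unit is at (181,220), the dish at (205,393), and the grip bar at (149,328).

Next I fit box models to the masks in both views.

```bash
cat > fit.py <<'E'
from h import *
from scipy.optimize import minimize
S=4
def box(x0,x1,y0,y1,z0,z1): return np.array([[x,y,z] for x in(x0,x1) for y in(y0,y1) for z in(z0,z1)],float)
def place(P,x,y,a): 
    c,s=np.cos(a),np.sin(a); return P@np.array([[c,s,0],[-s,c,0],[0,0,1]])+[x,y,0]
def cyl(r,z0,z1): return np.array([[r*np.cos(t),r*np.sin(t),z] for t in np.linspace(0,6.28,24) for z in(z0,z1)])
def render(p,hulls):
    m=np.zeros((400*S,640*S),np.uint8)
    for P in hulls:
        u=np.array([(w2pix(p,q)+.5)*S for q in P]).astype(np.int32)
        cv2.fillConvexPoly(m,cv2.convexHull(u),1)
    return m
def up(m): return cv2.resize(m.astype(np.float32),None,fx=S,fy=S,interpolation=1)>.5
def cost(pm,hulls):
    c=0
    for p,m in pm:
        r=render(p,hulls)>0; c+=1-(r&m).sum()/((r|m).sum()+1)
    return c
def fit(pm,model,x0,step):
    sim=np.array([x0]+[np.array(x0)+np.eye(len(x0))[i]*step[i] for i in range(len(x0))])
    r=minimize(lambda v:cost(pm,model(*v)),x0,method="Nelder-Mead",options=dict(initial_simplex=sim,xatol=2e-4,fatol=1e-4))
    return r.x,r.fun/len(pm)
def bottle_lying(x,y,a):  # base centre; a = heading of pump
    return [place(box(0,.096,-.021,.021,.04,.082),x,y,a),place(box(.096,.114,-.012,.012,.049,.073),x,y,a)]
E
cat > m1.py <<'E'
from fit import *
pt=ctrl.camera("top");ps=ctrl.camera("scene")
def near(p,n,w):
    L=[r for r in ctrl.cut_out(n,p) if np.hypot(*(np.array(r["centre"])[::-1]-w2pix(p,w)))<25]
    return up(L[0]["mask"]) if L else None
def pms(n,w): return [(p,m) for p,m in((pt,near(pt,n,w)),(ps,near(ps,n,w))) if m is not None]
b=pms("bottle",[.62,-.15,.06]);print("bottle",len(b),*fit(b,bottle_lying,[.667,-.145,-2.95],[.01,.01,.1]))
for q in b: print(fit([q],bottle_lying,[.667,-.145,-2.95],[.01,.01,.1]))
def blue(p):
    h=cv2.cvtColor(p["color"],cv2.COLOR_BGR2HSV);m=cv2.inRange(h,(105,120,60),(128,255,255))
    n,l,s,c=cv2.connectedComponentsWithStats(m);u=w2pix(p,[.61,.0,.047]);i=l[int(u[1]),int(u[0])];
    return up(cv2.morphologyEx((l==i).astype(np.uint8),cv2.MORPH_CLOSE,np.ones((9,9))))
c=[(pt,blue(pt)),(ps,blue(ps))]
cov=lambda x,y,a:[place(box(-.051,.051,-.09,.09,.041,.047),x,y,a)]
for q in (c[:1],c): print("cover",fit(q,cov,[.61,0,0],[.01,.01,.05]))
def yel(p):
    h=cv2.cvtColor(p["color"],cv2.COLOR_BGR2HSV);m=cv2.inRange(h,(20,120,80),(35,255,255))
    n,l,s,cc=cv2.connectedComponentsWithStats(m);u=w2pix(p,[.61,-.03,.06]);i=1+np.argmin([np.hypot(*(k-u)) for k in cc[1:]]);return up(l==i)
y=[(pt,yel(pt)),(ps,yel(ps))]
bar=lambda x,y,a:[place(box(-.03,.03,-.007,.007,.047,.073),x,y,a)]
for q in (y[:1],y): print("bar",fit(q,bar,[.61,-.03,0],[.01,.01,.05]))
d=pms("dish",[.455,-.243,0]);print("dish",[fit(q,lambda x,y:[place(cyl(.055,0,.006),x,y,0)],[.455,-.243],[.01,.01]) for q in([d[0]],d)])
U=pms("unit",[.53,.307,.01]);print("unit",len(U),[fit([q],lambda x,y:[place(cyl(.015,0,.02),x,y,0)],[.53,.307],[.01,.01]) for q in U])
t=pms("tray",[.62,-.03,.03])
for p,m in t: print("traymask")
import pickle
# tray: union with bottle+cover
bx,_=fit(b,bottle_lying,[.667,-.145,-2.95],[.01,.01,.1]);cx,_=fit(c,cov,[.61,0,0],[.01,.01,.05])
un=[(p,(m|render(p,bottle_lying(*bx)).astype(bool)|render(p,cov(*cx)).astype(bool)|render(p,bar(*fit(y,bar,[.61,-.03,0],[.01,.01,.05])[0])).astype(bool))) for p,m in t]
br=fit(y,bar,[.61,-.03,0],[.01,.01,.05])[0]
tr=lambda x,y,a:[place(box(-.043,.043,-.09,.25,0,.04),x,y,a)]+bottle_lying(*bx)+cov(*cx)+bar(*br)
for q in ([u] for u in un): print("tray",fit(q,tr,[.61,-.13,0],[.01,.01,.05]))
print("tray both",fit(un,tr,[.61,-.13,0],[.01,.01,.05]))
E
python3 m1.py
```

```text
bottle 2 [ 0.66959133 -0.16634039 -3.36376823] 0.09083928711578781
(array([ 0.67041797, -0.1669942 , -3.37856836]), np.float64(0.0957408945307866))
(array([ 0.66602454, -0.16415455, -3.32292282]), np.float64(0.059358511524576496))
cover (array([0.6161459 , 0.00286972, 0.01786034]), np.float64(0.024911150230843337))
cover (array([0.61694463, 0.00242375, 0.02352292]), np.float64(0.06074472749587723))
bar (array([ 0.61904164, -0.02767878,  0.00073697]), np.float64(0.183030303030303))
bar (array([ 0.61502678, -0.02793231,  0.04915582]), np.float64(0.20793768833822635))
dish [(array([ 0.44960185, -0.23230178]), np.float64(0.07219672131147536)), (array([ 0.44812976, -0.2328885 ]), np.float64(0.15879491659071843))]
unit 1 [(array([0.53132089, 0.31087029]), np.float64(0.13314840499306524))]
traymask
traymask
tray (array([ 0.62151681, -0.1373773 ,  0.01521635]), np.float64(0.026201888682214958))
tray (array([ 0.61519587, -0.13829529,  0.01221635]), np.float64(0.023052246192742043))
tray both (array([ 0.6204766 , -0.13726381,  0.01987126]), np.float64(0.038232581485802775))
```

```bash
cat > plan.py <<'E'
from h import *
from scipy.spatial.transform import Rotation as Ro
def tool(ty,tz): return np.column_stack([np.cross(ty,tz),ty,tz])
def plan(target,R=None):
    o=ctrl.get_obs();R0=Ro.from_euler("xyz",o["eef_rot"]).as_matrix();p=np.array(o["ee_pos"])
    print("t",round(o["time_s"],2),"pos",p.round(4),"q",np.round(o["qpos"],2),"F",np.round(o["force"],1),"w",round(float(o["grip_width"]),4))
    print("shift units (tool axes)",((R0.T@(np.array(target)-p))/.05).round(3))
    if R is not None: print("then turn",Ro.from_matrix(R0.T@R).as_rotvec().round(4))
h=np.array([-.975,.222,0]);ty=np.array([.222,.975,0])
def RB(a): return tool(ty,-h*np.sin(a)-np.array([0,0,np.cos(a)]))
E
python3 -c "
from plan import *
plan([.50,-.13,.25],RB(np.radians(60)))"
```

```text
t 1.8 pos [0.2171 0.5053 0.2054] q [ 1.1   0.3   1.52 -0.    1.32 -0.07] F [-0.1  0.3 -0.8] w 0.0938
shift units (tool axes) [-10.214  -9.441  -0.891]
then turn [-0.0952 -1.0442 -0.165 ]
```

{"fn": "move_arm", "kwargs": {"increments": [[0.75,-0.64,-0.59,-0.056,0,0,0],[0.75,-0.64,-0.59,-0.056,0,0,0],[0.75,-0.64,-0.59,-0.056,0,0,0],[0.75,-0.64,-0.59,-0.056,0,0,0],[0.75,-0.64,-0.59,-0.056,0,0,0],[0.75,-0.64,-0.59,-0.056,0,0,0],[0.75,-0.64,-0.59,-0.056,0,0,0],[0.75,-0.64,-0.59,-0.056,0,0,0],[0.75,-0.64,-0.59,-0.056,0,0,0],[0.75,-0.64,-0.59,-0.056,0,0,0],[0.75,-0.64,-0.59,-0.056,0,0,0],[0.75,-0.64,-0.59,-0.056,0,0,0],[0.75,-0.64,-0.59,-0.056,0,0,0],[0.75,-0.64,-0.59,-0.056,0,0,0],[0.75,-0.64,-0.59,-0.056,0,0,0],[0.75,-0.64,-0.59,-0.056,0,0,0],[0.75,0,0,0,0,0,0]]}}

```text
time_s: 3.5
ee_pos: [0.5021, -0.1341, 0.2498]
eef_rot: [-3.141, -0.0, 2.732]
force: [-0.1, 0.4, 0.3]
grip_width: 0.0704
grip_force: 0.0
```

{"fn": "move_arm", "kwargs": {"increments": [[0.75,0,0,0,-0.009,-0.1,-0.016],[0.75,0,0,0,-0.009,-0.1,-0.016],[0.75,0,0,0,-0.009,-0.1,-0.016],[0.75,0,0,0,-0.009,-0.1,-0.016],[0.75,0,0,0,-0.009,-0.1,-0.016],[0.75,0,0,0,-0.009,-0.1,-0.016],[0.75,0,0,0,-0.009,-0.1,-0.016],[0.75,0,0,0,-0.009,-0.1,-0.016],[0.75,0,0,0,-0.009,-0.1,-0.016],[0.75,0,0,0,-0.009,-0.1,-0.016],[0.75,0,0,0,0,0,0],[0.75,0,0,0,0,0,0]]}}

```text
time_s: 4.7
ee_pos: [0.5029, -0.1264, 0.2515]
eef_rot: [3.118, 0.948, 2.895]
force: [-0.2, -0.2, 0.1]
grip_width: 0.0708
grip_force: 0.0
```

```bash
python3 -c "
from plan import *
plan([.54,-.136,.1085],RB(np.radians(60)))"
```

```text
t 4.7 pos [ 0.5029 -0.1264  0.2515] q [-0.39 -0.22  2.22  0.63  0.24 -2.27] F [-0.2 -0.2  0.1] w 0.0708
shift units (tool axes) [ 1.877 -0.058  2.29 ]
then turn [ 0.0042 -0.0993 -0.0136]
```

```bash
python3 -c "
from plan import *
plan([.54,-.136,.1685],RB(np.radians(42)))"
```

```text
t 4.7 pos [ 0.5029 -0.1264  0.2515] q [-0.39 -0.22  2.22  0.63  0.24 -2.27] F [-0.2 -0.2  0.1] w 0.0708
shift units (tool axes) [ 0.902 -0.042  1.59 ]
then turn [ 0.0063  0.2149 -0.0128]
```

{"fn": "move_arm", "kwargs": {"increments": [[0.75,0,0,0,0.003,0.107,-0.006],[0.75,0,0,0,0.003,0.107,-0.006],[0.75,0,0,0,0,0,0]]}}

```text
time_s: 5.0
ee_pos: [0.5053, -0.1256, 0.2536]
eef_rot: [3.136, 0.766, 2.918]
force: [0.3, 0.7, 1.0]
grip_width: 0.0707
grip_force: 0.0
```

```bash
python3 -c "
from plan import *
a=np.radians(42);R=RB(a);G=np.array([.6125,-.153,.065]);T=G+.019*R[:,2]
plan(T-.08*R[:,2],R);plan(T,R);print(T)"
```

```text
t 5.0 pos [ 0.5053 -0.1256  0.2536] q [-0.37 -0.18  2.1   0.24  0.48 -1.89] F [0.3 0.7 1. ] w 0.0707
shift units (tool axes) [ 0.981 -0.076  3.032]
then turn [0.0061 0.0335 0.0006]
t 5.0 pos [ 0.5053 -0.1256  0.2536] q [-0.37 -0.18  2.1   0.24  0.48 -1.89] F [0.3 0.7 1. ] w 0.0707
shift units (tool axes) [ 1.034 -0.085  4.631]
then turn [0.0061 0.0335 0.0006]
[ 0.62489564 -0.15582239  0.05088025]
```

{"fn": "move_arm", "kwargs": {"increments": [[0.75,0.165,-0.013,0.4,0,0,0],[0.75,0.165,-0.013,0.4,0,0,0],[0.75,0.165,-0.013,0.4,0,0,0],[0.75,0.165,-0.013,0.4,0,0,0],[0.75,0.165,-0.013,0.4,0,0,0],[0.75,0.165,-0.013,0.4,0,0,0],[0.75,0,0,0.2,0,0,0],[0.75,0,0,0,0,0,0],[0.75,0,0,0,0,0,0]]}}

```text
time_s: 5.9
ee_pos: [0.5562, -0.1396, 0.1233]
eef_rot: [3.134, 0.766, 2.918]
force: [0.1, 0.2, 0.0]
grip_width: 0.0703
grip_force: 0.0
```

```bash
python3 -c "
from plan import *
plan([.6249,-.1558,.051],RB(np.radians(42)))
p=ctrl.camera('top');s=ctrl.camera('scene')
i=cv2.resize(p['color'][110:200,320:440],None,fx=4,fy=4,interpolation=2);j=cv2.resize(s['color'][180:280,190:310],None,fx=4,fy=4,interpolation=2)[:360]
cv2.imwrite('pics/pre.png',np.vstack([i,j])[:600*2][:, :480] if 0 else cv2.resize(np.hstack([i,j]),(800,300)))"
```

```text
t 5.9 pos [ 0.5562 -0.1396  0.1233] q [-0.36  0.17  2.11  0.77  0.14 -2.43] F [0.1 0.2 0. ] w 0.0703
shift units (tool axes) [-0.014 -0.027  2.021]
then turn [0.0079 0.0334 0.0001]
```

View pics/pre.png

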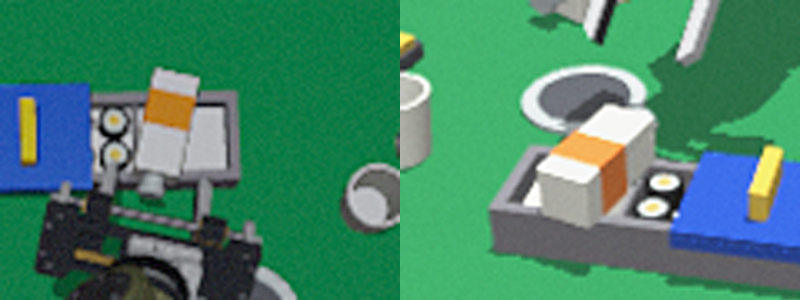

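The bottle lies between the fingers' lines, clear of the cover. At this tilt the wrist is near its singular pose (j5 0.14, j6 -2.43), so I'll use a steeper tool.

{"fn": "move_arm", "kwargs": {"increments": [[0.75,0,0,-0.3,0,0.1,0],[0.75,0,0,-0.3,0.003,0.1,0],[0.75,0,0,-0.3,0.003,0.1,0],[0.75,0,0,0,0,0,0]]}}

```text
time_s: 6.4
ee_pos: [0.5401, -0.1301, 0.1532]
eef_rot: [3.121, 0.552, 2.929]
force: [-0.2, 0.5, 0.5]
grip_width: 0.0705
grip_force: 0.0
```

```bash
python3 -c "
from plan import *
a=np.radians(27);R=RB(a);G=np.array([.6145,-.1535,.066]);T=G+.019*R[:,2]
plan(T-.08*R[:,2],R);plan(T,R);print(T)"
```

```text
t 6.4 pos [ 0.5401 -0.1301  0.1532] q [-0.35  0.11  1.99  0.19  0.51 -1.85] F [-0.2  0.5  0.5] w 0.0705
shift units (tool axes) [-0.506 -0.16   1.082]
then turn [0.0259 0.0811 0.0104]
t 6.4 pos [ 0.5401 -0.1301  0.1532] q [-0.35  0.11  1.99  0.19  0.51 -1.85] F [-0.2  0.5  0.5] w 0.0705
shift units (tool axes) [-0.376 -0.201  2.676]
then turn [0.0259 0.0811 0.0104]
[ 0.62291017 -0.15541493  0.04907088]
```

{"fn": "move_arm", "kwargs": {"increments": [[0.75,-0.22,-0.08,0.3,0.013,0.04,0.005],[0.75,-0.22,-0.08,0.3,0.013,0.04,0.005],[0.75,0,0,0.4,0,0,0],[0.75,0,0,0,0,0,0],[0.75,0,0,0,0,0,0]]}}

```text
time_s: 6.9
ee_pos: [0.579, -0.1456, 0.1165]
eef_rot: [3.139, 0.469, 2.918]
force: [-0.3, 0.1, -0.2]
grip_width: 0.0704
grip_force: 0.0
```

```bash
python3 -c "
from plan import *
a=np.radians(27);R=RB(a)
plan([ 0.6229, -0.1554,  0.049],R)"
```

```text
t 6.9 pos [ 0.579  -0.1456  0.1165] q [-0.33  0.28  1.85  0.1   0.55 -1.75] F [-0.3  0.1 -0.2] w 0.0704
shift units (tool axes) [-0.193  0.     1.61 ]
then turn [ 0.0024 -0.0024  0.0001]
```

{"fn": "move_arm", "kwargs": {"increments": [[0.75,-0.1,0,0.3,0,0,0],[0.75,-0.09,0,0.3,0,0,0],[0.75,0,0,0.3,0,0,0],[0.75,0,0,0.3,0,0,0],[0.75,0,0,0.2,0,0,0],[0.75,0,0,0.2,0,0,0],[0.75,0,0,0,0,0,0]]}}

```text
time_s: 7.6
ee_pos: [0.6229, -0.1557, 0.0491]
eef_rot: [3.14, 0.468, 2.918]
force: [-0.9, -0.3, 0.1]
grip_width: 0.0703
grip_force: 0.0
```

{"fn": "move_arm", "kwargs": {"increments": [[0.35,0,0,0,0,0,0],[0.35,0,0,0,0,0,0],[0.35,0,0,0,0,0,0],[0.35,0,0,0,0,0,0],[0.35,0,0,0,0,0,0],[0.3,0,0,0,0,0,0],[0.3,0,0,0,0,0,0],[0.3,0,0,0,0,0,0]], "force": 25}}

```text
time_s: 8.4
ee_pos: [0.6231, -0.1557, 0.0502]
eef_rot: [3.14, 0.469, 2.918]
force: [-3.6, 1.9, 6.7]
grip_width: 0.0418
grip_force: 25.0
```

{"fn": "move_arm", "kwargs": {"increments": [[0.2,-0.09,0,-0.18,0,0,0],[0.2,-0.15,0,-0.3,0,0,0],[0.2,-0.18,0,-0.356,0,0,0],[0.2,-0.18,0,-0.356,0,0,0],[0.2,-0.18,0,-0.356,0,0,0],[0.2,-0.18,0,-0.356,0,0,0],[0.2,-0.18,0,-0.356,0,0,0],[0.2,-0.18,0,-0.356,0,0,0],[0.2,-0.18,0,-0.356,0,0,0],[0.2,-0.18,0,-0.356,0,0,0],[0.2,0,0,0,0,0,0]]}}

```text
time_s: 9.5
ee_pos: [0.6234, -0.1562, 0.2394]
eef_rot: [3.141, 0.473, 2.918]
force: [0.1, -0.2, -0.9]
grip_width: 0.0419
grip_force: 25.0
```

```bash
python3 -c "
from plan import *
plan([ 0.56, -0.19,  0.24],RB(np.radians(-63)))
p=ctrl.camera('top');s=ctrl.camera('scene')
i=p['color'][80:200,300:460];j=s['color'][120:240,190:350]
cv2.imwrite('pics/lift.png',cv2.resize(np.hstack([i,j]),(800,300),interpolation=2))"
```

```text
t 9.5 pos [ 0.6234 -0.1562  0.2394] q [-0.32  0.23  1.6   0.06  0.84 -1.7 ] F [ 0.1 -0.2 -0.9] w 0.0419
shift units (tool axes) [ 0.962 -0.94  -0.506]
then turn [6.0000e-04 1.5724e+00 1.1000e-03]
```

View pics/lift.png

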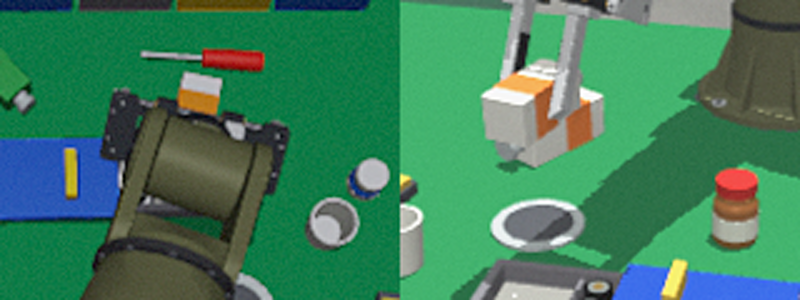

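{"fn": "move_arm", "kwargs": {"increments": [[0.2,0.33,-0.23,-0.17,0,0,0],[0.2,0.33,-0.23,-0.17,0,0,0],[0.2,0.33,-0.23,-0.17,0,0,0],[0.2,0.33,-0.23,-0.17,0,0,0],[0.2,0.33,-0.23,-0.17,0,0,0],[0.2,0.33,-0.23,-0.17,0,0,0],[0.2,0,0,0,0,0.1,0],[0.2,0,0,0,0,0.1,0],[0.2,0,0,0,0,0.1,0],[0.2,0,0,0,0,0.1,0],[0.2,0,0,0,0,0.1,0],[0.2,0,0,0,0,0.1,0],[0.2,0,0,0,0,0.1,0],[0.2,0,0,0,0,0.1,0],[0.2,0,0,0,0,0,0]]}}

```text
time_s: 11.1
ee_pos: [0.4992, -0.1985, 0.2339]
eef_rot: [3.139, -0.337, 2.92]
force: [-0.4, -0.0, -1.7]
grip_width: 0.0419
grip_force: 25.0
```

```bash
python3 -c "
from plan import *
plan([ 0.50, -0.20,  0.24],RB(np.radians(-63)))"
```

```text
t 11.1 pos [ 0.4992 -0.1985  0.2339] q [-0.42  0.46  1.27 -0.06  1.74 -1.76] F [-0.4 -0.  -1.7] w 0.0419
shift units (tool axes) [ 0.019 -0.026 -0.123]
then turn [0.0009 0.7621 0.0026]
```

{"fn": "move_arm", "kwargs": {"increments": [[0.2,0,0,0,0,0.095,0],[0.2,0,0,0,0,0.095,0],[0.2,0,0,0,0,0.095,0],[0.2,0,0,0,0,0.095,0],[0.2,0,0,0,0,0.095,0],[0.2,0,0,0,0,0.095,0],[0.2,0,0,0,0,0.095,0],[0.2,0,0,0,0,0.095,0],[0.2,0,0,0,0,0,0],[0.2,0,0,0,0,0,0]]}}

```text
time_s: 12.1
ee_pos: [0.4988, -0.1987, 0.2362]
eef_rot: [3.138, -1.088, 2.922]
force: [0.2, 0.3, -1.8]
grip_width: 0.042
grip_force: 25.0
```

Run:
```python
from plan import *
# want outward azimuth of tool back-direction = +5deg
az=np.radians(5);hz=-np.array([np.cos(az),np.sin(az),0]);t=np.array([-np.sin(az),np.cos(az),0]);a=np.radians(-63)
R=tool(t,-hz*np.sin(a)-np.array([0,0,np.cos(a)]))
plan([.5,-.2,.24],R)
s=ctrl.camera('scene');p=ctrl.camera('top')
cv2.imwrite('pics/up.png',cv2.resize(np.hstack([p['color'][100:240,300:460],s['color'][100:240,170:330]]),(800,350),interpolation=2))
```

```text
t 12.1 pos [ 0.4988 -0.1987  0.2362] q [-0.38  0.93  0.81 -0.22  2.48 -1.82] F [ 0.2  0.3 -1.8] w 0.042
shift units (tool axes) [ 0.054 -0.019 -0.061]
then turn [ 0.2761  0.012  -0.1408]
```

View pics/up.png

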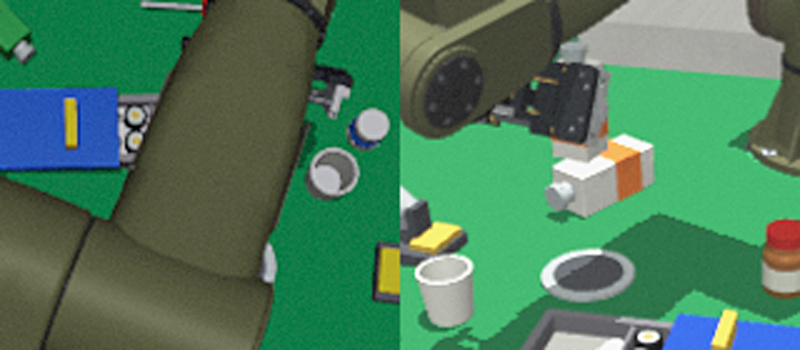

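```bash
cat >> plan.py <<'E'
R0=Ro.from_euler("xyz",[3.14,.469,2.918]).as_matrix()
rel=R0.T@(np.array([.669,-.166,.061])-np.array([.6231,-.1557,.0502]));rel[1]=0
azd=np.radians(5);hz=-np.array([np.cos(azd),np.sin(azd),0]);t2=np.array([-np.sin(azd),np.cos(azd),0]);a2=.469-np.pi/2
RF=tool(t2,-hz*np.sin(a2)-np.array([0,0,np.cos(a2)]))
def dishT(z,x=.449,y=-.2325): return np.array([x,y,z])-RF@rel
E
python3 -c "
from plan import *
print(rel,dishT(.01),dishT(.1));plan(dishT(.1),RF)"
```

```text
[-0.04684334  0.          0.01162877] [ 0.43824127 -0.23344127  0.05704137] [ 0.43824127 -0.23344127  0.14704137]
t 12.2 pos [ 0.4988 -0.1987  0.2377] q [-0.38  0.92  0.81 -0.22  2.48 -1.82] F [-0.1  0.6 -1.1] w 0.0419
shift units (tool axes) [-1.124 -0.947  1.753]
then turn [ 0.2762  0.0154 -0.1412]
```

{"fn": "move_arm", "kwargs": {"increments": [[0.2,0,0,0,0.069,0.004,-0.035],[0.2,0,0,0,0.069,0.004,-0.035],[0.2,0,0,0,0.069,0.004,-0.035],[0.2,0,0,0,0.069,0.004,-0.035],[0.2,0,0,0,0,0,0],[0.2,0,0,0,0,0,0]]}}

```text
time_s: 12.8
ee_pos: [0.4989, -0.1985, 0.2377]
eef_rot: [3.142, -1.104, -3.057]
force: [-0.6, -0.9, -1.5]
grip_width: 0.0418
grip_force: 25.0
```

```bash
python3 -c "
from plan import *
plan(dishT(.1),RF)"
```

```text
t 12.8 pos [ 0.4989 -0.1985  0.2377] q [-0.28  0.89  0.88 -0.49  2.38 -2.11] F [-0.6 -0.9 -1.5] w 0.0418
shift units (tool axes) [-1.05  -0.594  1.947]
then turn [ 0.0022 -0.0026 -0.0011]
```

{"fn": "move_arm", "kwargs": {"increments": [[0.2,-0.175,-0.1,0.325,0,0,0],[0.2,-0.175,-0.1,0.325,0,0,0],[0.2,-0.175,-0.1,0.325,0,0,0],[0.2,-0.175,-0.1,0.325,0,0,0],[0.2,-0.175,-0.1,0.325,0,0,0],[0.2,-0.175,-0.1,0.325,0,0,0],[0.2,0,0,0,0,0,0],[0.2,0,0,0,0,0,0]]}}

```text
time_s: 13.6
ee_pos: [0.4382, -0.2342, 0.147]
eef_rot: [3.141, -1.106, -3.057]
force: [0.3, 0.5, -1.0]
grip_width: 0.0419
grip_force: 25.0
```

```bash
python3 -c "
from plan import *
plan(dishT(.012),RF)
s=ctrl.camera('scene');p=ctrl.camera('top')
cv2.imwrite('pics/up2.png',cv2.resize(np.hstack([p['color'][100:240,300:460],s['color'][120:260,170:330]]),(800,350),interpolation=2))"
```

```text
t 13.6 pos [ 0.4382 -0.2342  0.147 ] q [-0.36  0.87  1.14 -0.47  2.14 -2.05] F [ 0.3  0.5 -1. ] w 0.0419
shift units (tool axes) [-1.574  0.014  0.786]
then turn [ 0.0029 -0.0043 -0.0011]
```

View pics/up2.png

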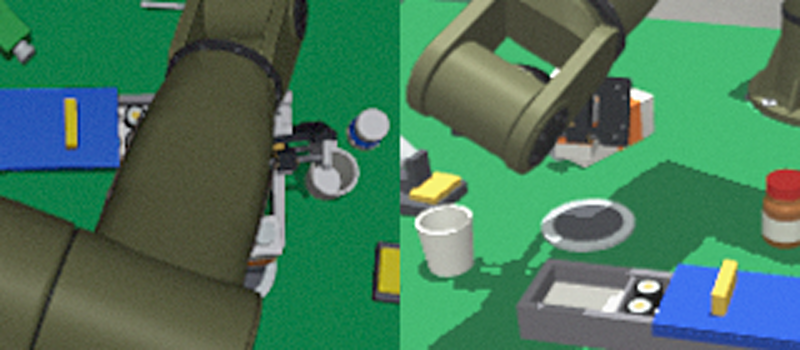

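{"fn": "move_arm", "kwargs": {"increments": [[0.2,-0.13,0,0.065,0,0,0],[0.2,-0.13,0,0.065,0,0,0],[0.2,-0.13,0,0.065,0,0,0],[0.2,-0.13,0,0.065,0,0,0],[0.2,-0.13,0,0.065,0,0,0],[0.2,-0.13,0,0.065,0,0,0],[0.2,-0.13,0,0.065,0,0,0],[0.2,-0.13,0,0.065,0,0,0],[0.2,0,0,0,0,0,0]]}}

```text
time_s: 14.6
ee_pos: [0.4377, -0.2338, 0.0872]
eef_rot: [3.138, -1.109, -3.052]
force: [0.0, 0.2, -1.4]
grip_width: 0.042
grip_force: 25.0
```

{"fn": "move_arm", "kwargs": {"increments": [[0.2,-0.09,0,0.045,0,0,0],[0.2,-0.09,0,0.045,0,0,0],[0.2,-0.09,0,0.045,0,0,0],[0.2,-0.09,0,0.045,0,0,0],[0.2,0,0,0,0,0,0],[0.2,0,0,0,0,0,0]]}}

```text
time_s: 15.2
ee_pos: [0.438, -0.2339, 0.068]
eef_rot: [3.14, -1.107, -3.054]
force: [0.9, -0.9, -1.8]
grip_width: 0.0419
grip_force: 25.0
```

```bash
python3 -c "
from plan import *
plan(dishT(.006),RF)
s=ctrl.camera('scene')
cv2.imwrite('pics/low.png',cv2.resize(s['color'][140:280,150:350],(800,560),interpolation=2))"
```

```text
t 15.2 pos [ 0.438  -0.2339  0.068 ] q [-0.36  0.98  1.15 -0.44  2.04 -1.99] F [ 0.9 -0.9 -1.8] w 0.0419
shift units (tool axes) [-0.271  0.008  0.129]
then turn [ 0.0011 -0.0055  0.0003]
```

View pics/low.png

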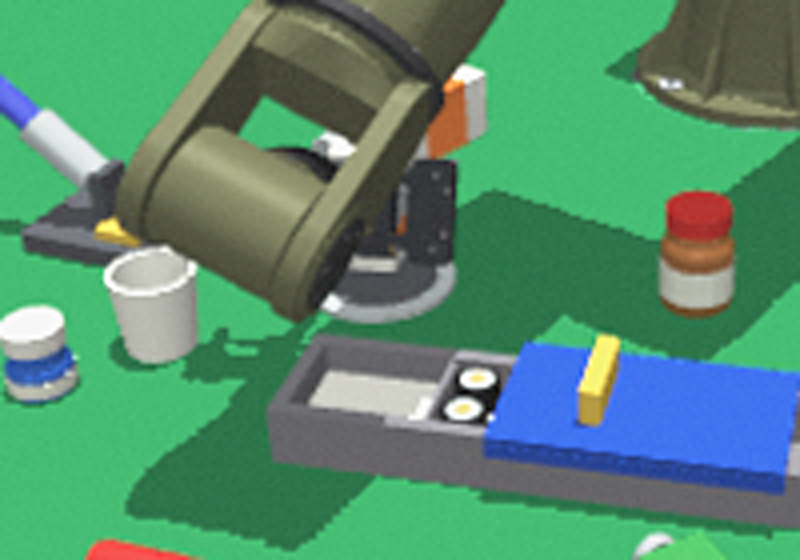

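The bottle hangs upright just above the dish, with the wrist clear of the tray and cup. I'll lower it to contact.

{"fn": "move_arm", "kwargs": {"increments": [[0.2,-0.05,0,0.025,0,0,0],[0.2,-0.05,0,0.025,0,0,0],[0.2,-0.05,0,0.025,0,0,0],[0.2,-0.04,0,0.02,0,0,0],[0.2,0,0,0,0,0,0],[0.2,0,0,0,0,0,0]]}}

```text
time_s: 15.85
ee_pos: [0.438, -0.2338, 0.0574]
eef_rot: [3.14, -1.107, -3.054]
force: [0.7, 0.4, -1.3]
grip_width: 0.042
grip_force: 25.0
```

{"fn": "move_arm", "kwargs": {"increments": [[0.2,-0.02,0,0.01,0,0,0],[0.2,-0.02,0,0.01,0,0,0],[0.2,0,0,0,0,0,0],[0.2,0,0,0,0,0,0]]}}

```text
time_s: 16.25
ee_pos: [0.438, -0.2339, 0.0552]
eef_rot: [3.14, -1.107, -3.054]
force: [0.7, -0.1, -2.0]
grip_width: 0.0422
grip_force: 25.0
```

{"fn": "move_arm", "kwargs": {"increments": [[0.2,-0.02,0,0.01,0,0,0],[0.2,-0.02,0,0.01,0,0,0],[0.2,0,0,0,0,0,0],[0.2,0,0,0,0,0,0]]}}

```text
time_s: 16.65
ee_pos: [0.438, -0.2338, 0.053]
eef_rot: [3.14, -1.107, -3.054]
force: [0.3, -0.0, -0.9]
grip_width: 0.0421
grip_force: 25.0
```

{"fn": "move_arm", "kwargs": {"increments": [[0.2,-0.02,0,0.01,0,0,0],[0.2,0,0,0,0,0,0],[0.2,0,0,0,0,0,0]]}}

```text
time_s: 16.95
ee_pos: [0.438, -0.2338, 0.0518]
eef_rot: [3.14, -1.107, -3.054]
force: [0.4, 0.2, -2.1]
grip_width: 0.0419
grip_force: 25.0
```

{"fn": "move_arm", "kwargs": {"increments": [[0.2,-0.02,0,0.01,0,0,0],[0.2,0,0,0,0,0,0],[0.2,0,0,0,0,0,0]]}}

```text
time_s: 17.25
ee_pos: [0.438, -0.2338, 0.0507]
eef_rot: [3.14, -1.107, -3.054]
force: [-0.7, -0.1, -1.8]
grip_width: 0.0421
grip_force: 25.0
```

{"fn": "move_arm", "kwargs": {"increments": [[0.2,-0.02,0,0.01,0,0,0],[0.2,0,0,0,0,0,0],[0.2,0,0,0,0,0,0]]}}

```text
time_s: 17.55
ee_pos: [0.4381, -0.2339, 0.05]
eef_rot: [3.141, -1.107, -3.054]
force: [0.8, 0.0, 3.8]
grip_width: 0.0418
grip_force: 25.0
```

{"fn": "move_arm", "kwargs": {"increments": [[0.47,0,0,0,0,0,0],[0.5,0,0,0,0,0,0],[0.6,0,0,0,0,0,0],[0.7,0,0,0,0,0,0],[0.7,0,0,0,0,0,0],[0.7,0,0,0,0,0,0],[0.7,0,0,0,0,0,0]]}}

```text
time_s: 18.25
ee_pos: [0.438, -0.2338, 0.0496]
eef_rot: [3.14, -1.107, -3.054]
force: [0.1, 0.5, 0.6]
grip_width: 0.066
grip_force: 0.0
```

```bash
python3 -c "
from plan import *
plan(dishT(.1),RF)"
```

```text
t 18.25 pos [ 0.438  -0.2338  0.0496] q [-0.36  1.    1.14 -0.44  2.02 -1.98] F [0.1 0.5 0.6] w 0.066
shift units (tool axes) [ 1.741  0.009 -0.877]
then turn [ 0.0011 -0.0054  0.0003]
```

{"fn": "move_arm", "kwargs": {"increments": [[0.7,0.05,0,-0.025,0,0,0],[0.7,0.1,0,-0.05,0,0,0],[0.7,0.2,0,-0.1,0,0,0],[0.7,0.2,0,-0.1,0,0,0],[0.7,0.25,0,-0.125,0,0,0],[0.7,0.25,0,-0.125,0,0,0],[0.7,0.25,0,-0.125,0,0,0],[0.7,0.25,0,-0.125,0,0,0],[0.7,0.25,0,-0.125,0,0,0],[0.7,0.25,0,-0.125,0,0,0],[0.7,0.25,0,-0.125,0,0,0],[0.7,0.25,0,-0.125,0,0,0],[0.7,0.25,0,-0.125,0,0,0],[0.7,0.25,0,-0.125,0,0,0],[0.7,0,0,0,0,0,0]]}}

```text
time_s: 19.75
ee_pos: [0.4384, -0.2341, 0.222]
eef_rot: [-3.14, -1.104, -3.057]
force: [0.0, -0.6, 0.2]
grip_width: 0.0657
grip_force: 0.0
```

Run:
```python
from plan import *
o=ctrl.get_obs();p=o["ee_pos"]
plan([.48,-.05,.25])
RD=np.column_stack([[-1,0,0],[0,1,0],[0,0,-1.]])
plan([.48,-.05,.25],RD)
s=ctrl.camera('scene')
cv2.imwrite('pics/placed.png',cv2.resize(s['color'][120:280,150:350],(800,600),interpolation=2))
```

```text
t 19.75 pos [ 0.4384 -0.2341  0.222 ] q [-0.36  0.78  1.11 -0.51  2.25 -2.12] F [ 0.  -0.6  0.2] w 0.0657
shift units (tool axes) [-0.014  3.596 -1.277]
t 19.75 pos [ 0.4384 -0.2341  0.222 ] q [-0.36  0.78  1.11 -0.51  2.25 -2.12] F [ 0.  -0.6  0.2] w 0.0657
shift units (tool axes) [-0.014  3.596 -1.277]
then turn [-0.0483 -1.1037  0.077 ]
```

View pics/placed.png

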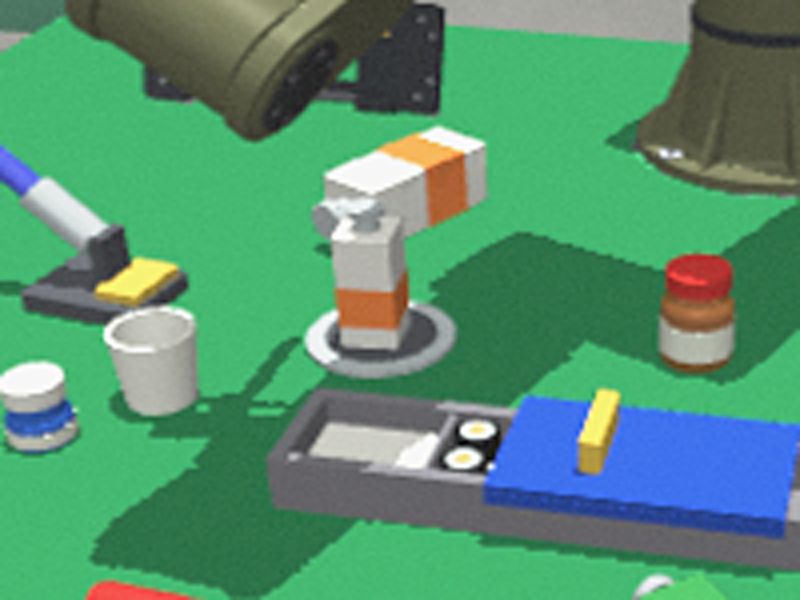

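{"fn": "move_arm", "kwargs": {"increments": [[0.6,0,0.6,-0.21,0,0,0],[0.6,0,0.6,-0.21,0,0,0],[0.6,0,0.6,-0.21,0,0,0],[0.6,0,0.6,-0.21,0,0,0],[0.6,0,0.6,-0.21,0,0,0],[0.6,0,0.6,-0.21,0,0,0],[0.6,0,0,0,-0.004,-0.1,0.007],[0.6,0,0,0,-0.004,-0.1,0.007],[0.6,0,0,0,-0.004,-0.1,0.007],[0.6,0,0,0,-0.004,-0.1,0.007],[0.6,0,0,0,-0.004,-0.1,0.007],[0.6,0,0,0,-0.004,-0.1,0.007],[0.6,0,0,0,-0.004,-0.1,0.007],[0.6,0,0,0,-0.004,-0.1,0.007],[0.6,0,0,0,-0.004,-0.1,0.007],[0.6,0,0,0,-0.004,-0.1,0.007],[0.6,0,0,0,-0.004,-0.1,0.007],[0.6,0,0,0,0,0,0],[0.6,0,0,0,0,0,0]]}}

```text
time_s: 21.7
ee_pos: [0.4783, -0.0498, 0.2484]
eef_rot: [-3.139, -0.009, -3.14]
force: [0.8, 0.2, 0.6]
grip_width: 0.0564
grip_force: 0.0
```

```bash
cat >> plan.py <<'E'
RD=np.column_stack([[-1,0,0],[0,1,0],[0,0,-1.]])
def RY(a): return Ro.from_euler("z",a).as_matrix()@RD
E
python3 -c "
from plan import *
plan([.531,.311,.12],RD)"
```

```text
t 21.7 pos [ 0.4783 -0.0498  0.2484] q [-0.18  0.12  1.64 -0.    1.39 -1.75] F [0.8 0.2 0.6] w 0.0564
shift units (tool axes) [-1.091  7.221  2.54 ]
then turn [-0.0024 -0.0089  0.002 ]
```

{"fn": "move_arm", "kwargs": {"increments": [[0.6,-0.084,0.555,0.195,-0.002,-0.009,0.002],[0.6,-0.084,0.555,0.195,0,0,0],[0.6,-0.084,0.555,0.195,0,0,0],[0.6,-0.084,0.555,0.195,0,0,0],[0.6,-0.084,0.555,0.195,0,0,0],[0.6,-0.084,0.555,0.195,0,0,0],[0.6,-0.084,0.555,0.195,0,0,0],[0.6,-0.084,0.555,0.195,0,0,0],[0.6,-0.084,0.555,0.195,0,0,0],[0.6,-0.084,0.555,0.195,0,0,0],[0.6,-0.084,0.555,0.195,0,0,0],[0.6,-0.084,0.555,0.195,0,0,0],[0.6,-0.084,0.555,0.195,0,0,0],[0.6,0,0,0,0,0,0],[0.6,0,0,0,0,0,0]]}}

```text
time_s: 23.2
ee_pos: [0.533, 0.3111, 0.1201]
eef_rot: [-3.139, -0.0, -3.14]
force: [-0.3, 0.2, 0.6]
grip_width: 0.0562
grip_force: 0.0
```

```bash
python3 -c "
from plan import *
s=ctrl.camera('scene');p=ctrl.camera('top')
for q in (p,s):
  for r in ctrl.cut_out('unit',q): print(round(r['conf'],2),np.round(r['centre']),r['mask'].sum(),pix2w(q,r['centre'],.013)[:2].round(4))
plan([.531,.311,.0025],RD)
a=cv2.resize(p['color'][130:230,170:290],(400,333));u=w2pix(s,[.531,.311,.02]).astype(int);print(u)
b=cv2.resize(s['color'][u[1]-50:u[1]+50,u[0]-60:u[0]+60],(400,333))
cv2.imwrite('pics/unit.png',np.hstack([a,b]))"
```

```text
0.55 [101. 394.] 246 [ 0.7925 -0.2451]
0.29 [128. 169.] 831 [0.7039 0.4841]
t 23.4 pos [0.5336 0.3102 0.1218] q [ 0.47  0.52  1.41 -0.    1.21 -1.1 ] F [-0.8 -1.   0.1] w 0.0564
shift units (tool axes) [0.057 0.018 2.386]
then turn [-0.0007  0.0024 -0.0006]
[436 245]
```

View pics/unit.png

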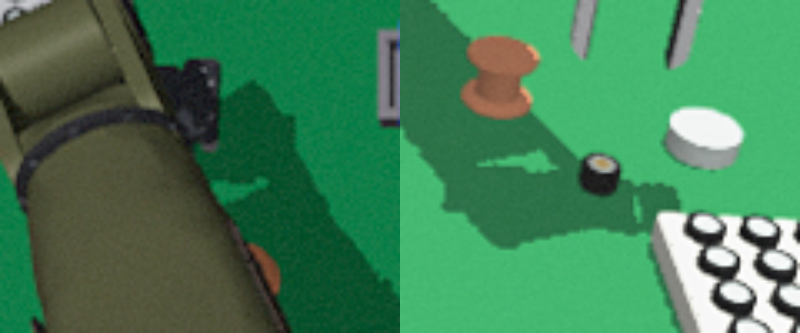

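```bash
python3 -c "
from fit import *
from plan import plan,RD
s=ctrl.camera('scene');g=s['color'].max(2).astype(int);u=w2pix(s,[.531,.311,.01]);print(u)
h=cv2.cvtColor(s['color'],cv2.COLOR_BGR2HSV)
m=((h[...,1]<110)).astype(np.uint8);n,l,st,c=cv2.connectedComponentsWithStats(m)
i=1+np.argmin([np.hypot(*(k-u)) for k in c[1:]]);print(st[i],c[i])
M=cv2.morphologyEx((l==i).astype(np.uint8),cv2.MORPH_CLOSE,np.ones((5,5)))
r=fit([(s,up(M))],lambda x,y:[place(cyl(.015,0,.02),x,y,0)],[.53,.31],[.01,.01]);print(r)
"
```

```text
[435.44220208 248.2067217 ]
[430 241  12  13 117] [435.5982906  246.95726496]
(array([0.52421387, 0.3115918 ]), np.float64(0.17045942464577069))
```

{"fn": "move_arm", "kwargs": {"increments": [[0.6,0.1,0.01,0.3,0,0,0],[0.6,0,0,0.4,0,0,0],[0.6,0,0,0.4,0,0,0],[0.6,0,0,0.4,0,0,0],[0.6,0,0,0.35,0,0,0],[0.6,0,0,0.25,0,0,0],[0.6,0,0,0.15,0,0,0],[0.6,0,0,0.08,0,0,0],[0.6,0,0,0,0,0,0],[0.6,0,0,0,0,0,0]]}}

```text
time_s: 24.45
ee_pos: [0.529, 0.3115, 0.0057]
eef_rot: [3.142, 0.003, -3.141]
force: [0.2, 0.4, -0.3]
grip_width: 0.0567
grip_force: 0.0
```

{"fn": "move_arm", "kwargs": {"increments": [[0.25,0,0,0,0,0,0],[0.25,0,0,0,0,0,0],[0.25,0,0,0,0,0,0],[0.25,0,0,0,0,0,0],[0.2,0,0,0,0,0,0],[0.2,0,0,0,0,0,0]], "force": 10}}

```text
time_s: 25.05
ee_pos: [0.5287, 0.3114, 0.0052]
eef_rot: [-3.141, 0.003, -3.141]
force: [-0.8, -0.2, 1.4]
grip_width: 0.0289
grip_force: 10.0
```

{"fn": "move_arm", "kwargs": {"increments": [[0.2,0,0,-0.1,0,0,0],[0.2,0,0,-0.3,0,0,0],[0.2,0,0,-0.5,0,0,0],[0.2,0,0,-0.6,0,0,0],[0.2,0,0,-0.6,0,0,0],[0.2,0,0,-0.4,0,0,0],[0.2,0,0,0,0,0,0]]}}

```text
time_s: 25.75
ee_pos: [0.5295, 0.312, 0.1342]
eef_rot: [3.139, 0.008, -3.141]
force: [-0.6, 0.2, -0.6]
grip_width: 0.0282
grip_force: 10.0
```

```bash
python3 -c "
from plan import *
s=ctrl.camera('scene');plan([.62,-.175,.14],RY(.019))
print([round(float(ctrl.get_obs()['grip_width']),4) for _ in range(3)])
u=w2pix(s,[.529,.311,.13]).astype(int);print(u)
b=cv2.resize(s['color'][u[1]-40:u[1]+40,u[0]-50:u[0]+50],(700,560),interpolation=2)
cv2.imwrite('pics/held.png',b)"
```

```text
t 25.8 pos [0.5287 0.3116 0.1318] q [ 0.47  0.5   1.41 -0.    1.22 -1.1 ] F [-0.1 -0.3 -1.4] w 0.0288
shift units (tool axes) [-1.824 -9.733 -0.162]
then turn [ 0.0008  0.0052 -0.0188]
[0.0288, 0.0288, 0.0288]
[444 207]
```

View pics/held.png

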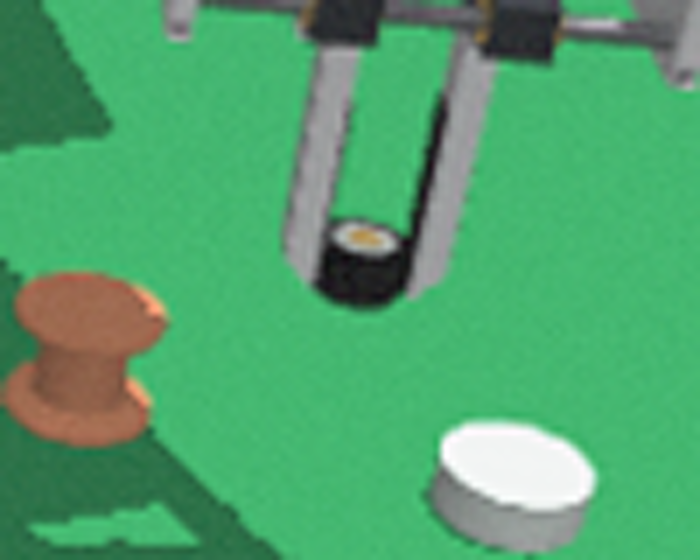

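```bash
python3 -c "
from plan import *
s=ctrl.camera('scene');print(pix2w(s,[201,446.3],.1466))"
```

```text
[0.52330614 0.31339731 0.1466    ]
```

{"fn": "move_arm", "kwargs": {"increments": [[0.2,-0.1,-0.54,-0.03,0,0,-0.002],[0.2,-0.1,-0.54,-0.03,0,0,-0.002],[0.2,-0.1,-0.54,-0.03,0,0,-0.002],[0.2,-0.1,-0.54,-0.03,0,0,-0.001],[0.2,-0.1,-0.54,-0.03,0,0,-0.001],[0.2,-0.1,-0.54,-0.03,0,0,-0.001],[0.2,-0.1,-0.54,-0.03,0,0,-0.001],[0.2,-0.1,-0.54,0,0,0,-0.001],[0.2,-0.1,-0.54,0,0,0,-0.001],[0.2,-0.1,-0.54,0,0,0,-0.001],[0.2,-0.1,-0.54,0,0,0,-0.001],[0.2,-0.1,-0.54,0,0,0,-0.001],[0.2,-0.1,-0.54,0,0,0,-0.001],[0.2,-0.1,-0.54,0,0,0,-0.001],[0.2,-0.1,-0.54,0,0,0,-0.001],[0.2,-0.1,-0.54,0,0,0,-0.001],[0.2,-0.1,-0.54,0,0,0,0],[0.2,-0.1,-0.54,0,0,0,0],[0.2,0,0,0,0,0,0]]}}

```text
time_s: 27.75
ee_pos: [0.6232, -0.1762, 0.1391]
eef_rot: [-3.142, 0.0, -3.125]
force: [-0.8, -0.0, 0.0]
grip_width: 0.0292
grip_force: 10.0
```

```bash
python3 -c "
from plan import *
plan([.618,-.176,.03],RY(.019))"
```

```text
t 27.75 pos [ 0.6232 -0.1762  0.1391] q [-0.33  0.57  1.29  0.    1.28 -1.92] F [-0.8 -0.   0. ] w 0.0292
shift units (tool axes) [0.104 0.006 2.182]
then turn [-0.      0.0002 -0.0027]
```

{"fn": "move_arm", "kwargs": {"increments": [[0.2,0.04,0,0.3,0,0,0],[0.2,0,0,0.4,0,0,0],[0.2,0,0,0.4,0,0,0],[0.2,0,0,0.4,0,0,0],[0.2,0,0,0.3,0,0,0],[0.2,0,0,0.2,0,0,0],[0.2,0,0,0.12,0,0,0],[0.2,0,0,0.08,0,0,0],[0.2,0,0,0,0,0,0],[0.2,0,0,0,0,0,0]]}}

```text
time_s: 28.75
ee_pos: [0.6223, -0.1737, 0.0316]
eef_rot: [-3.141, 0.003, -3.122]
force: [0.1, -0.8, -1.0]
grip_width: 0.0289
grip_force: 10.0
```

{"fn": "move_arm", "kwargs": {"increments": [[0.2,0,0,0.03,0,0,0],[0.2,0,0,0.03,0,0,0],[0.2,0,0,0,0,0,0],[0.2,0,0,0,0,0,0]]}}

```text
time_s: 29.15
ee_pos: [0.6221, -0.1736, 0.0281]
eef_rot: [-3.141, 0.003, -3.122]
force: [-0.1, 0.7, -0.2]
grip_width: 0.0283
grip_force: 10.0
```

{"fn": "move_arm", "kwargs": {"increments": [[0.2,0,0,0.03,0,0,0],[0.2,0,0,0.03,0,0,0],[0.2,0,0,0,0,0,0],[0.2,0,0,0,0,0,0]]}}

```text
time_s: 29.55
ee_pos: [0.622, -0.1736, 0.0249]
eef_rot: [-3.141, 0.002, -3.122]
force: [-0.4, -0.6, -0.5]
grip_width: 0.0287
grip_force: 10.0
```

{"fn": "move_arm", "kwargs": {"increments": [[0.2,0,0,0.02,0,0,0],[0.2,0,0,0,0,0,0],[0.2,0,0,0,0,0,0]]}}

```text
time_s: 29.85
ee_pos: [0.622, -0.1736, 0.024]
eef_rot: [-3.141, 0.003, -3.122]
force: [-0.1, 0.1, 0.1]
grip_width: 0.0288
grip_force: 10.0
```

{"fn": "move_arm", "kwargs": {"increments": [[0.2,0,0,0.02,0,0,0],[0.2,0,0,0.02,0,0,0],[0.2,0,0,0,0,0,0],[0.2,0,0,0,0,0,0]]}}

```text
time_s: 30.25
ee_pos: [0.6223, -0.1737, 0.0231]
eef_rot: [-3.141, 0.003, -3.122]
force: [-4.4, 1.5, 9.7]
grip_width: 0.0284
grip_force: 10.0
```

{"fn": "move_arm", "kwargs": {"increments": [[0.2,0,0,-0.01,0,0,0],[0.36,0,0,0,0,0,0],[0.42,0,0,0,0,0,0],[0.45,0,0,0,0,0,0],[0.45,0,0,0,0,0,0],[0.45,0,0,0,0,0,0],[0.45,0,0,-0.1,0,0,0],[0.45,0,0,-0.2,0,0,0],[0.45,0,0,-0.4,0,0,0],[0.45,0,0,-0.5,0,0,0],[0.45,0,0,-0.5,0,0,0],[0.45,0,0,-0.5,0,0,0],[0.45,0,0,-0.3,0,0,0],[0.2,0,0,0,0,0,0]]}}

```text
time_s: 31.65
ee_pos: [0.6226, -0.1739, 0.1501]
eef_rot: [-3.14, 0.006, -3.122]
force: [0.4, -0.0, -0.4]
grip_width: 0.0373
grip_force: 0.0
```

```bash
python3 -c "
from fit import *
from plan import plan,RY
s=ctrl.camera('scene')
for r in ctrl.cut_out('unit',s):
  w=pix2w(s,r['centre'],.028)
  print(round(r['conf'],2),np.round(r['centre']),r['mask'].sum(),w[:2].round(3))
  if abs(w[1]+.17)<.06: print(fit([(s,up(r['mask']))],lambda x,y:[place(cyl(.015,.018,.038),x,y,0)],w[:2],[.01,.01]))
L=ctrl.cut_out('cover_grip',s)
h=cv2.cvtColor(s['color'],cv2.COLOR_BGR2HSV);m=cv2.inRange(h,(20,120,80),(35,255,255))
n,l,st,cc=cv2.connectedComponentsWithStats(m);u=w2pix(s,[.616,-.028,.06]);i=1+np.argmin([np.hypot(*(k-u)) for k in cc[1:]])
print(fit([(s,up(l==i))],lambda x,y:[place(box(-.03,.03,-.007,.007,.047,.073),x,y,.019)],[.616,-.028],[.01,.01]))
plan([.616,.03,.13],RY(.019))"
```

```text
0.66 [237. 244.] 90 [ 0.61  -0.173]
(array([ 0.61515629, -0.17691371]), np.float64(0.3836909871244635))
(array([ 0.61157312, -0.02720776]), np.float64(0.2319351427564329))
t 31.8 pos [ 0.6213 -0.1734  0.1462] q [-0.33  0.56  1.29  0.    1.29 -1.92] F [-0.4 -0.  -0.1] w 0.0254
shift units (tool axes) [0.027 4.069 0.324]
then turn [0.0002 0.0008 0.0002]
```

{"fn": "move_arm", "kwargs": {"increments": [[0,0.018,0.49,0,0,0,0],[0,0.018,0.49,0,0,0,0],[0,0.018,0.49,0,0,0,0],[0,0.018,0.49,0,0,0,0],[0,0.018,0.49,0,0,0,0],[0,0.018,0.49,0,0,0,0],[0,0.018,0.49,0,0,0,0],[0,0.018,0.49,0,0,0,0],[0,0,0,0.4,0,0,0],[0,0,0,0.4,0,0,0],[0,0,0,0.4,0,0,0],[0,0,0,0.3,0,0,0],[0,0,0,0.2,0,0,0],[0,0,0,0.12,0,0,0],[0,0,0,0,0,0,0],[0,0,0,0,0,0,0]]}}

```text
time_s: 33.4
ee_pos: [0.6113, 0.0222, 0.057]
eef_rot: [-3.141, 0.003, -3.123]
force: [0.4, 0.5, 0.0]
grip_width: 0.0005
grip_force: 0.0
```

{"fn": "move_arm", "kwargs": {"increments": [[0,-0.08,-0.1,0,0,0,0],[0,0,-0.2,0,0,0,0],[0,0,-0.2,0,0,0,0],[0,0,-0.12,0,0,0,0],[0,0,-0.12,0,0,0,0],[0,0,-0.15,0,0,0,0],[0,0,-0.2,0,0,0,0],[0,0,-0.2,0,0,0,0],[0,0,-0.2,0,0,0,0],[0,0,-0.2,0,0,0,0],[0,0,-0.2,0,0,0,0],[0,0,-0.2,0,0,0,0],[0,0,-0.2,0,0,0,0],[0,0,-0.2,0,0,0,0],[0,0,-0.2,0,0,0,0],[0,0,-0.2,0,0,0,0],[0,0,-0.15,0,0,0,0],[0,0,-0.1,0,0,0,0],[0,0,0,0,0,0,0]]}}

```text
time_s: 35.3
ee_pos: [0.6181, -0.1354, 0.0565]
eef_rot: [-3.141, 0.003, -3.123]
force: [-0.5, 0.1, 0.5]
grip_width: 0.0007
grip_force: 0.0
```

{"fn": "move_arm", "kwargs": {"increments": [[0,0,-0.05,0,0,0,0],[0,0,-0.05,0,0,0,0],[0,0,-0.05,0,0,0,0],[0,0,-0.04,0,0,0,0]]}}

```text
time_s: 35.7
ee_pos: [0.6183, -0.1442, 0.0565]
eef_rot: [-3.141, 0.003, -3.122]
force: [0.6, 2.1, 0.0]
grip_width: 0.0002
grip_force: 0.8
```

{"fn": "move_arm", "kwargs": {"increments": [[0,0,-0.03,0,0,0,0],[0,0,-0.03,0,0,0,0],[0,0,-0.03,0,0,0,0]]}}

```text
time_s: 36.0
ee_pos: [0.6183, -0.147, 0.0565]
eef_rot: [3.139, 0.002, -3.122]
force: [-0.0, 20.4, 3.7]
grip_width: 0.0003
grip_force: 9.8
```

{"fn": "move_arm", "kwargs": {"increments": [[0,0,0,0,0,0,0],[0,0,0.1,0,0,0,0],[0,0,0.2,0,0,0,0],[0,0,0.1,-0.3,0,0,0],[0,0,0,-0.5,0,0,0],[0,0,0,-0.6,0,0,0],[0,0,0,-0.6,0,0,0],[0,0,0,-0.6,0,0,0],[0,0.6,0.6,-0.3,0,0,0],[0,0.6,0.6,0,0,0,0],[0,0.6,0.6,0,0,0,0],[0,0.6,0.6,0,0,0,0],[0,0.3,0.6,0,0,0,0],[0,0,0.6,0,0,0,0],[0,0,0.6,0,0,0,0],[0,0,0.6,0,0,0,0],[0,0,0,0,0,0,0],[0,0,0,0,0,0,0]]}}

```text
time_s: 37.8
ee_pos: [0.4779, 0.1091, 0.2018]
eef_rot: [-3.141, 0.004, -3.121]
force: [0.2, 0.4, -0.0]
grip_width: 0.0007
grip_force: 0.0
```

```bash
python3 -c "
from fit import *
o=ctrl.get_obs();print(o['ee_pos'],o['time_s'])
pt=ctrl.camera('top');ps=ctrl.camera('scene')
def comp(p,lo,hi,w):
  m=cv2.inRange(cv2.cvtColor(p['color'],cv2.COLOR_BGR2HSV),lo,hi);n,l,st,c=cv2.connectedComponentsWithStats(m);u=w2pix(p,w)
  i=l[int(u[1]),int(u[0])];print('area',st[i][4]);return up(cv2.morphologyEx((l==i).astype(np.uint8),cv2.MORPH_CLOSE,np.ones((9,9))))
cov=lambda x,y,a:[place(box(-.051,.051,-.09,.09,.041,.047),x,y,a)]
c=[(p,comp(p,(105,120,60),(128,255,255),[.619,-.12,.047])) for p in(pt,ps)]
for q in (c[:1],c): print('cover',fit(q,cov,[.619,-.137,.02],[.01,.01,.03]))
std=lambda x,y:[place(box(-.021,.021,-.021,.021,.006,.102),x,y,.09),place(cyl(.013,.102,.12),x,y,0)]
for p in (pt,ps):
  for r in ctrl.cut_out('bottle',p):
    w=pix2w(p,r['centre'],.06)
    if abs(w[0]-.45)<.06 and abs(w[1]+.23)<.06: print('bottle',r['conf'],fit([(p,up(r['mask']))],std,w[:2],[.01,.01]))
"
```

```text
[0.47788775 0.10906117 0.201847  ] 37.8
area 1735
area 1909
cover (array([ 0.61815919, -0.13573263, -0.00087164]), np.float64(0.016565912962158924))
cover (array([ 0.6186636 , -0.13605203,  0.00419321]), np.float64(0.05963739383285943))
bottle 0.59 (array([ 0.45198118, -0.23442137]), np.float64(0.1291596164692611))
bottle 0.89 (array([ 0.44786033, -0.23381454]), np.float64(0.10995103021343433))
```

```bash
python3 -c "
from station import ctrl
print(ctrl.hand_in())"
```

```text
the job is handed in; nothing more can be done
None
```

The job is handed in after about 38 s: the bottle stands upright on the drip plate, the speaker unit was set face up in the empty bay, and the cover was then pushed shut to its stop.

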